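Assemble the imaging chamber on the warming block

TASK

Build the imaging chamber in the round well of the black warming block, one part at a time from the bottom up: first the blue adapter down into the well, then the green-lidded culture dish into the adapter's seat, then the brass ring over the dish so that it rests flat on the adapter, and last the black cover with the orange knob so that it sits flat on the brass ring. Every part must be fully home before the next, the green dish must be kept upright, and the red-lidded dish and the two yellow-capped amber vials must be left standing where they are. Let go of everything at the end.

Things in the scene. Friction and masses are not known exactly. Their poses are not given: they have to be found in the camera images.
- well (a point): Centre of the mouth of the round well in the warming block, at the height of the block's top face. The block is a fixed black square plate 120 x 120 mm, 20 mm high, with a steel-coloured disc on the well's floor; it lies to the left or to the right of the parts. The well is 70 mm in diameter and 6 mm deep (floor 14 mm above the table). z is up; yaw is the block's.
- adapter_c (a point): Centre (half-way up, 11 mm above the underside) of the dish adapter: a blue round metal cup, 60 mm in diameter, 22 mm high, with a seat in its top 48 mm in diameter and 6 mm deep (seat floor 16 mm above the underside). Loose, upright, about 0.15 kg. Standing in the well it shows 16 mm above the block. z is its axis, up.
- green_dish_c (a point): Centre (half-way up, 9 mm above the underside) of the closed culture dish with the green lid: a rigid disc 40 mm in diameter, 18 mm high, white below, green above. Loose, about 0.03 kg. In the adapter's seat it stands 12 mm above the adapter's rim. z is its axis, up.
- clamp_c (a point): Centre (half-way up, 10 mm above the underside) of the brass retaining ring: open right through, outer diameter 58 mm, bore 48 mm, 20 mm high. Loose, lying flat, about 0.12 kg. It goes round the dish and rests on the adapter's rim, then reaching 8 mm higher than the dish. z is its axis, up.
- cover_knob (a point): Centre of the orange knob of the light-tight cover. The knob is round, 20 mm in diameter, 20 mm high (this point is half-way up it). Under it is a black disc 56 mm in diameter, 5 mm thick (its top 10 mm below this point), and under that a spigot 40 mm in diameter, 5 mm long, with a bevelled edge, which goes into the brass ring's bore. The underside of the spigot is 20 mm below this point. Loose, standing on its spigot, about 0.06 kg. z is its axis, up.
- red_dish_c (a point): Centre (half-way up, 9 mm above the underside) of the other culture dish, the same 40 x 18 mm but with a red lid. Loose; not wanted, to be left where it is.
- vial_a_c (a point): Centre (half-way up, 22.5 mm above the underside) of a standing amber vial with a yellow cap, 22 mm in diameter, 45 mm high. Loose, among the parts; to be left standing where it is.
- vial_b_c (a point): Centre of a second amber vial, the same as the first; to be left standing where it is.
- controller: Fixed grey temperature controller with a blue screen, 110 x 120 mm, 40 mm high, on the side of the parts away from the warming block; an obstacle only. Origin at the centre of its underside.
There are look-alikes about, which are no part of the job. Leave any pink, purple or turquoise look-alike of the part that bears cover_knob alone.

How it is judged:
On the way, in this order (a step that is already met when the one before it is completed fails the run):
1. the blue adapter is fully down in the well of the block (horizontal distance between adapter_c and well below 0.0075 m and z of adapter_c in the frame of well below 0.0068 m and angle between adapter_c's own z axis and vertical below 0.07 rad), for 0.2 s.
2. the green dish is fully down in the seat of the adapter, which is in the well (all of step 1 and horizontal distance between green_dish_c and adapter_c below 0.006 m and z of green_dish_c in the frame of adapter_c below 0.0158 m and angle between green_dish_c's own z axis and vertical below 0.07 rad), for 0.2 s.
3. the brass ring is round the green dish, flat on the adapter (all of step 2 and horizontal distance between clamp_c and green_dish_c below 0.006 m and z of clamp_c in the frame of adapter_c between 0.018 and 0.0228 m and angle between clamp_c's own z axis and vertical below 0.07 rad), for 0.2 s.
4. the cover sits flat on the brass ring, its spigot in the bore (all of step 3 and horizontal distance between cover_knob and clamp_c below 0.006 m and z of cover_knob in the frame of clamp_c between 0.022 and 0.0268 m and angle between cover_knob's own z axis and vertical below 0.07 rad), for 0.2 s.
At the end, for the whole second after the job is handed in: Adapter within 7.5 mm of the well's centre, dish, brass ring and cover each within 6 mm of the axis of the part that holds it, all level (0.07 rad) and within 1.8 mm of fully down, released, at rest; red-lidded dish and vials standing within 20 mm of where they were (all of step 4 and distance of each of red_dish_c, vial_a_c, vial_b_c from where it was at the start of the episode below 0.02 m and angle between each of red_dish_c, vial_a_c, vial_b_c's own z axis and vertical below 0.3 rad and linear speed of each of adapter, green_dish, clamp, cover below 0.01 m/s); the robot touches nothing.
It fails at once if the green dish is tipped by more than 0.5 rad (angle between green_dish_c's own z axis and vertical above 0.5 rad).
It fails at once if the red-lidded dish is knocked over or shifted by more than 20 mm (distance of red_dish_c from where it was at the start of the episode above 0.02 m or angle between red_dish_c's own z axis and vertical above 0.5 rad).
It fails at once if the first vial is knocked over or shifted by more than 20 mm (distance of vial_a_c from where it was at the start of the episode above 0.02 m or angle between vial_a_c's own z axis and vertical above 0.5 rad).
It fails at once if the second vial is knocked over or shifted by more than 20 mm (distance of vial_b_c from where it was at the start of the episode above 0.02 m or angle between vial_b_c's own z axis and vertical above 0.5 rad).
It also fails if it takes over 99 s, if anything falls off the work surface, if the arm or the gripper's body presses on something with over 40 N, if the wrist force passes 120 N, or if a joint passes its speed limit or range.

ROBOT

A 6-joint arm with a two-finger parallel gripper is mounted at the origin on the work surface. World frame = base frame: x ahead of the robot, y to its left, z up, the work surface at z = 0. Lengths are in m, angles in rad, forces in N, time in s.
With the tool pointing down it reaches from about 0.375 to 0.975 m from the base axis. Payload 3.8 kg.
Tool frame: the origin (TCP) lies on the centre line of the jaws, within the pads' length; the fingertips stand 14 mm ahead of it and the grasp point (between the pads) lies 5 mm behind it (tip_reach is the distance from the TCP to the fingertips, in m); x points along the fingers, z is the direction in which the jaws open and shut, and the axes are right-handed (so a half turn about x gives the same grasp; the last joint's range is limited). The gripper opens to 85 mm and grips with 20 to 120 N. Pads are 22 mm wide; open, the fingers measure 114 mm over their backs; the gripper's body (76 mm by 85 mm) begins 54 mm behind the grasp point. The pads swing forward as they close: fully open they stand 13 mm farther back than shut.
Start: joints at [1.207, 0.264, 1.604, -0, 1.274, -0.037], TCP at [0.217, 0.639, 0.245] pointing down, gripper open.
Joint ranges: [-2.63, 2.63], [-0.94, 2.18], [0.31, 2.57], [-1.31, 4.45], [0, 2.66], [-2.55, 2.55]. Speed limits (rad/s): [2.57, 2.57, 3.14, 3.14, 3.14, 3.14].

INTERFACE

Orientations are given as a unit quaternion [w, x, y, z].
In Python, from workcell import sense, get_image, camera_params, close_job, tip_reach gives the robot as it stands.
- The arm moves only by the tool arm_command, never from a script. Its argument "plan" is text: rows parted by semicolons, each of 7 numbers parted by spaces: the shift along the world's x, y, z in mm, then the turn, a rotation vector about the world's x, y, z in degrees, then the opening, from -1 (shut) to 1 (fully open). A call has 1 to 20 rows; each row shifts and turns the commanded pose from where the row before left it; what a row does not reach is not made up. A row lasts 1/8 s, in which the tool goes at most 62.5 mm and 10.7 degrees, less where a joint would pass 70% of its speed; a pose out of reach is approached as far as the arm can. A call is refused whole if a number of a shift passes 62.5 or a number of a turn 10.7, either way. A call with a gripper value outside its range is refused whole. The fingers move at their own pace and stop on an object; the grip force is fixed at half the most. Time passes only in rows, so rows that do not move let the fingers close. It gives the time, the measured TCP pose, the force and the opening at its end, in the units of the state.
- sense(): the state, without advancing time (a new reading comes with each control period).
- get_image(name): name is "side" or "top" or "wrist"; returns the picture (400x640x3 uint8, blue, green, red); there is no depth.
- camera_params(name): a dict with "fx", "fy", "cx", "cy" (pixels), "D" ([k1, k2, p1, p2, k3] as OpenCV has them; the pictures are not rectified), "eye" and "orientation" of the camera in the world. Camera axes: x right, y up, looking along -z (the intrinsics and any distortion apply to the point x, -y, -z); pixel columns grow to the right and rows downward; lengths in m; the calibration is good to about 2 mm. A picture is of the moment at which its call begins: read the wrist's pose just before it. camera_params takes no time and is no camera call; for the wrist camera it gives the pose at the moment of the call.
- close_job(): hands the job in, once; it reports no verdict.
The state is a dict: "time_s": time; "joints": joint angles; "joint_velocities": joint speeds; "joint_efforts": joint torques, N m; "eef_pos": TCP position; "ee_rot": TCP orientation; "force": force on the tool from outside, world axes, zero at the start; "moment": the same for the moment, N m; "opening": opening from 0.0 (shut) to 1.0 (fully open).
Only numpy, scipy, OpenCV 4.12 (cv2) and the standard library are available. Lean on these libraries where they do the work, as an engineer would, in place of code of your own. Each camera call takes 0.05 s, during which the arm holds its last target. There are 200 camera calls.

## Working session

There is one attempt and no reset: what is moved stays moved. The work goes in short steps, Python scripts to look and compute and a tool call to move; the robot and the scene stay as the last step left them, time stands still between calls to the robot, and variables do not carry over. Pictures are saved under pics/ and viewed, about 12 in all and at most 16, crops included, and the job is handed in when it is done.

Besides the shell and the picture viewer there is one more tool, called after "Emit:" in YAML: its name, and indented under it one key for each argument. arm_command: Moves the arm, as the interface text tells. Its arguments: {"type":"object","properties":{"plan":{"type":"string"}},"required":["plan"]}

```bash
ls; mkdir -p pics
python3 - <<'E'
from workcell import *
import cv2
print(sense(), tip_reach)
for n in ["top","side"]:
    print(n,camera_params(n)); cv2.imwrite(f"pics/{n}0.png",get_image(n))
E
```

```text
pics
{'time_s': 0.0, 'joints': array([ 1.20710507e+00,  2.64731329e-01,  1.60542072e+00,  1.41647091e-05,
        1.27369646e+00, -3.69351901e-02]), 'joint_velocities': array([-2.66489416e-04, -3.68257972e-04,  7.23922007e-05,  2.17192053e-03,
        1.84603968e-03,  8.72560377e-04]), 'joint_efforts': array([ 1.49440995e-03, -5.15100861e+01, -3.67330348e+01, -2.48435354e-04,
        1.28308157e-02, -3.76220987e-05]), 'eef_pos': array([0.2164195 , 0.63860316, 0.24395147]), 'ee_rot': array([ 0.57400077, -0.41245067,  0.57533586,  0.41157771]), 'force': array([-0.22690333,  0.18288908, -0.53469004]), 'moment': array([ 0.01880611, -0.02711371,  0.00466533]), 'opening': 1.0019959540900985} 0.014
top {'fx': 375.5256033062213, 'fy': 375.5256033062213, 'cx': 319.6518679252822, 'cy': 191.98033216678, 'D': array([-0.01266461,  0.        ,  0.        ,  0.        ,  0.        ]), 'eye': array([0.45052296, 0.00538954, 0.83094447]), 'orientation': array([-0.69764284, -0.01482142,  0.03281354,  0.7155404 ])}
side {'fx': 390.8564018565169, 'fy': 390.8564018565169, 'cx': 321.6732080602671, 'cy': 205.18797339752132, 'D': array([0.01829466, 0.        , 0.        , 0.        , 0.        ]), 'eye': array([0.10360736, 0.42402105, 0.37156433]), 'orientation': array([-0.31886899, -0.19907284,  0.46459893,  0.80177329])}
```

View pics/top0.png

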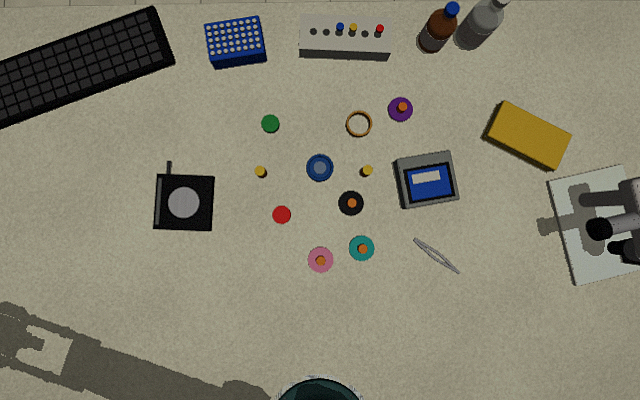

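View pics/side0.png

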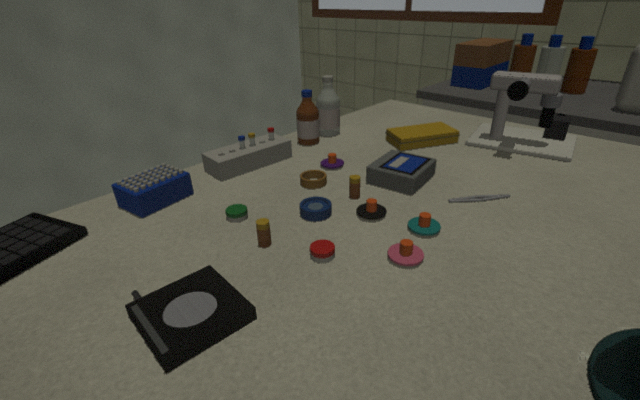

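Top view: adapter at (320,168), green dish (270,124), brass ring (359,123) and black cover (351,203). The cover's look-alikes are purple (400,109), turquoise (361,248) and pink (320,260). The red dish is at (282,214), vials at (260,171) and (367,170), and the well at (184,202) to the left. I choose the black disc with the orange knob at (351,203). Next I make a close crop and measure.

```bash
cat > h.py <<'E'
import numpy as np, cv2
from workcell import *
from scipy.spatial.transform import Rotation as R
def rot(q): return R.from_quat([q[1],q[2],q[3],q[0]])
def K(p): return np.array([[p['fx'],0,p['cx']],[0,p['fy'],p['cy']],[0,0,1]])
def back(p,uv,z):
    "pixels -> world points on the plane at height z"
    n=cv2.undistortPoints(np.array(uv,float).reshape(-1,1,2),K(p),p['D'])[:,0]
    d=rot(p['orientation']).apply(np.c_[n[:,0],-n[:,1],-np.ones(len(n))])
    return p['eye']+d*((z-p['eye'][2])/d[:,2])[:,None]
def proj(p,X):
    c=rot(p['orientation']).inv().apply(np.atleast_2d(X)-p['eye'])*[1,-1,-1]
    return cv2.projectPoints(c,np.zeros(3),np.zeros(3),K(p),p['D'])[0][:,0]
def circle(p,mask,z):
    "centre and diameter (mm) of the mask's outline on the plane z"
    cs=cv2.findContours(mask.astype(np.uint8),cv2.RETR_EXTERNAL,cv2.CHAIN_APPROX_NONE)[0]
    c=max(cs,key=cv2.contourArea)[:,0]
    W=back(p,c,z)[:,:2].astype(np.float32)*1000
    (x,y),(a,b),_=cv2.fitEllipse(W)
    return np.round([x,y,a,b],1)
E
python3 - <<'E'
from h import *
p=camera_params("top"); im=cv2.imread("pics/top0.png"); hsv=cv2.cvtColor(im,cv2.COLOR_BGR2HSV)
print(rot(p['orientation']).as_matrix().round(3))
H,S,V=[hsv[...,i].astype(int) for i in range(3)]
box=lambda u,v,r:(abs(np.arange(640)[None]-u)<r)&(abs(np.arange(400)[:,None]-v)<r)
for n,u,v,r,z,m in [("adapter",320,168,20,.022,(H>95)&(H<130)&(S>90)),("green",270,124,14,.018,(H>40)&(H<85)&(S>100)),
 ("ring",359,123,20,.020,(S>110)&(H<30)),("cover",351,203,18,.010,(V<60)|((S>150)&(H<20))),("knob",351,203,18,.030,(S>150)&(H<20)),
 ("red",282,214,14,.018,(S>150)&((H<8)|(H>170))),("vialA",260,171,9,.045,(S>150)&(H>20)&(H<35)),("vialB",367,170,9,.045,(S>150)&(H>20)&(H<35)),
 ("welldisc",184,202,25,.014,V>90),("pink",320,260,18,.01,S>75)]:
    print(n,circle(p,box(u,v,r)&m,z), (box(u,v,r)&m).sum())
print("block corners",back(p,[[157,174],[215,176],[213,231],[153,230]],.02).round(4).tolist())
cv2.imwrite("pics/crop1.png",cv2.resize(im[95:285,145:415],None,fx=2.9,fy=2.9,interpolation=cv2.INTER_CUBIC))
E
```

```text
[[-0.026  0.997 -0.067]
 [-0.999 -0.024  0.026]
 [ 0.025  0.068  0.997]]
adapter [558.6 -16.9  55.9  57.3] 449
green [658.9  89.3  37.1  38.2] 252
ring [ 654.2 -105.6   55.2   58.1] 229
cover [480.5 -83.   51.8  54.1] 490
knob [480.3 -83.   20.1  20.6] 85
red [459.   68.4  36.5  38. ] 259
vialA [551.7 109.7  18.9  20.3] 81
vialB [ 548.2 -117.    19.2   19.6] 78
welldisc [490.9 279.5  64.4  64.8] 746
pink [359.7 -13.4  52.5  53.4] 507
block corners [[0.5524, 0.3334, 0.02], [0.5451, 0.209, 0.02], [0.427, 0.2142, 0.02], [0.4325, 0.3416, 0.02]]
```

View pics/crop1.png

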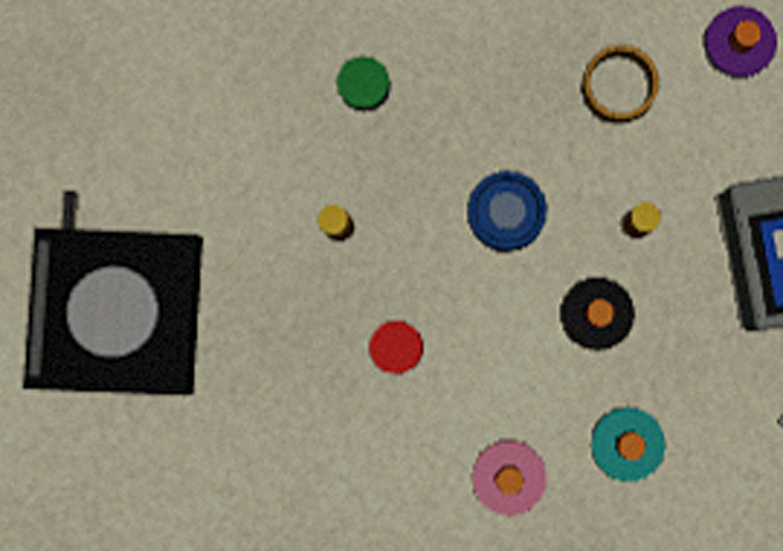

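The crop confirms the choice: the black disc with the orange knob is at crop (598,313), i.e. (351,203) in the full picture. Turquoise, pink and purple stay away from it. The fitted diameters, plus about 2 mm of pixel-edge bias, match the sizes given. The block has a grey bar along its left (+y) edge, so I want the jaws along x there. Now the tool axes and a wrist view.

Run:
```python
from h import *
s=sense(); print(rot(s['ee_rot']).as_matrix().round(3)); p=camera_params("wrist"); print(p['eye']-s['eef_pos'],rot(p['orientation']).as_matrix().round(3),p['fx'],p['fy'],p['cx'],p['cy'],p['D'])
M=rot(s['ee_rot']).as_matrix()
T=np.array([[0,0,1],[0,1,0],[-1,0,0]]).T
for zx in [(1,0,0),(-1,0,0),(0,1,0),(0,-1,0)]:
    z=np.array(zx,float);x=np.array([0,0,-1.]);y=np.cross(z,x)
    print(zx,np.degrees((R.from_matrix(np.c_[x,y,z])*R.from_matrix(M).inv()).as_rotvec()).round(2))
```

```text
[[-0.001 -0.947  0.321]
 [-0.002  0.321  0.947]
 [-1.     0.    -0.002]]
[-0.07550189  0.02499083  0.1280833 ] [[ 0.322 -0.899 -0.298]
 [ 0.947  0.305  0.102]
 [-0.001 -0.315  0.949]] 287.9759623028937 287.9759623028937 312.7258203165227 193.73643976886518 [-0.05030242  0.          0.          0.          0.        ]
(1, 0, 0) [ 7.000e-02 -1.100e-01 -7.128e+01]
(-1, 0, 0) [1.2000e-01 8.0000e-02 1.0872e+02]
(0, 1, 0) [ 0.12 -0.02 18.72]
(0, -1, 0) [-3.0000e-02 -1.7000e-01 -1.6128e+02]
```

Emit:
arm_command:
  plan: "34.3 -44.9 -5.5 0 0 -8.91 1;34.3 -44.9 -5.5 0 0 -8.91 1;34.3 -44.9 -5.5 0 0 -8.91 1;34.3 -44.9 -5.5 0 0 -8.91 1;34.3 -44.9 -5.5 0 0 -8.91 1;34.3 -44.9 -5.5 0 0 -8.91 1;34.3 -44.9 -5.5 0 0 -8.91 1;34.3 -44.9 -5.5 0 0 -8.91 1;0 0 0 0 0 0 1;0 0 0 0 0 0 1;0 0 0 0 0 0 1"

```text
time_s: 1.48
eef_pos: [0.4903, 0.2811, 0.2012]
ee_rot: [0.707, -0.001, 0.707, 0.001]
force: [0.3, -1.5, 0.9]
opening: 1.0
```

Run:
```python
from h import *
import pickle
s=sense();p=camera_params("wrist");im=get_image("wrist");cv2.imwrite("pics/w1.png",im);pickle.dump(p,open("w1.pkl","wb"))
print(s['eef_pos'],rot(s['ee_rot']).as_matrix().round(3).tolist())
g=im.mean(2)
u0=proj(p,[[.491,.2795,.014]])[0];print(u0)
m=np.zeros((400,640),bool);n,l=cv2.connectedComponents((g>85).astype(np.uint8));m=l==l[int(u0[1]),int(u0[0])]
print(m.sum(),circle(p,m,.014))
```

```text
[0.49034409 0.28108405 0.20124196] [[-0.0, -0.002, 1.0], [0.0, 1.0, 0.002], [-1.0, 0.0, -0.0]]
[312.29922682 174.36423259]
79370 [425.8  13.9 287.3 993.2]
```

View pics/w1.png

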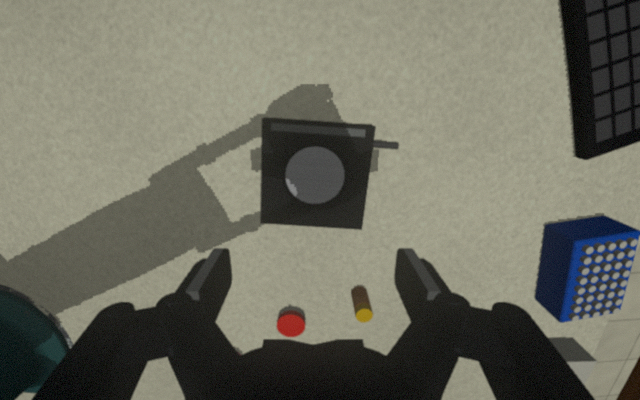

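Run:
```python
from h import *
import pickle
p=pickle.load(open("w1.pkl","rb"));im=cv2.imread("pics/w1.png");g=im.mean(2)
print(g[175,270:365:4].round().tolist())
for t in (50,60,70):
    m=(g>t).astype(np.uint8); m=cv2.morphologyEx(m,cv2.MORPH_OPEN,np.ones((3,3)))
    n,l=cv2.connectedComponents(m);m=l==l[175,320];print(t,m.sum(),circle(p,m,.014))
print(back(p,[[263,118],[375,125],[362,229],[261,222]],.02).round(4).tolist())
p=camera_params("top"); print(proj(p,[[.491,.2795,.014],[.4945,.2795,.014]]))
```

```text
[28.0, 26.0, 35.0, 30.0, 74.0, 80.0, 78.0, 78.0, 76.0, 77.0, 78.0, 77.0, 76.0, 75.0, 76.0, 75.0, 74.0, 75.0, 76.0, 32.0, 34.0, 32.0, 35.0, 36.0]
50 2724 [493.3 278.   66.1  67.1]
60 2628 [493.2 278.1  64.9  65.8]
70 2541 [493.2 277.9  63.7  65. ]
[[0.4394, 0.3418, 0.02], [0.557, 0.3348, 0.02], [0.5498, 0.2146, 0.02], [0.4309, 0.2235, 0.02]]
[[183.1423624  201.96547301]
 [183.13916573 200.34803347]]
```

Emit:
arm_command:
  plan: "11.4 -49.7 0 0 0 0 1;11.4 -49.7 0 0 0 0 1;11.4 -49.7 0 0 0 0 1;11.4 -49.7 0 0 0 0 1;11.4 -49.7 0 0 0 0 1;11.4 -49.7 0 0 0 0 1;0 0 0 0 0 0 1;0 0 0 0 0 0 1;0 0 0 0 0 0 1"

```text
time_s: 2.65
eef_pos: [0.5592, -0.0164, 0.2013]
ee_rot: [0.707, -0.001, 0.707, 0.001]
force: [-0.1, 0.1, -1.0]
opening: 0.999
```

Run:
```python
from h import *
import pickle
s=sense();p=camera_params("wrist");im=get_image("wrist");cv2.imwrite("pics/w2.png",im);pickle.dump(p,open("w2.pkl","wb"))
print(s['eef_pos'],s['force'])
hsv=cv2.cvtColor(im,cv2.COLOR_BGR2HSV);H,S,V=[hsv[...,i].astype(int) for i in range(3)]
for n,X in dict(adapter=[.5586,-.0169,.022],ring=[.6542,-.1056,.02],green=[.6589,.0893,.018],knob=[.4803,-.083,.03],vA=[.5517,.1097,.045]).items(): print(n,proj(p,[X])[0].round(1))
```

```text
[ 0.55919147 -0.01639879  0.20125329] [-0.13780937  0.1184233  -1.03053751]
adapter [311.1 175.2]
ring [390.1 246.1]
green [410.1  73.1]
knob [243.1 232.7]
vA [303.3  45.4]
```

View pics/w2.png

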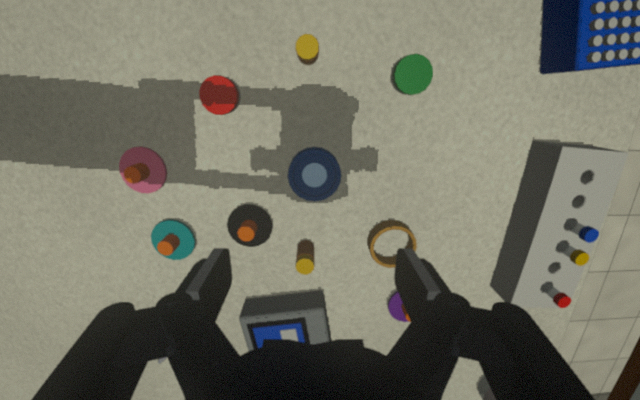

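Wrist view: adapter at (314,174), green dish (412,74), ring (392,244), black cover's knob (246,233). The wrist camera reads x about 2.5 mm higher than the top camera. I'll measure all the parts in this picture and take the bias-aware mean.

Run:
```python
from h import *
import pickle
p=pickle.load(open("w2.pkl","rb"));im=cv2.imread("pics/w2.png");hsv=cv2.cvtColor(im,cv2.COLOR_BGR2HSV)
H,S,V=[hsv[...,i].astype(int) for i in range(3)]
box=lambda u,v,r:(abs(np.arange(640)[None]-u)<r)&(abs(np.arange(400)[:,None]-v)<r)
for n,u,v,r,z,m,t in [("adapter top",314,172,32,.022,(H>95)&(H<135)&(S>70),(558.6,-16.9)),("green",412,74,24,.018,(H>40)&(H<85)&(S>90),(658.9,89.3)),
 ("ring",391,244,27,.020,(S>90)&(H<30)&(V>60),(654.2,-105.6)),("knob",247,232,14,.030,(S>140)&(H<20),(480.3,-83)),("red",219,95,24,.018,(S>150)&((H<8)|(H>170)),(459,68.4)),
 ("disc",250,225,26,.01,(V<65)|((S>140)&(H<20)),(480.5,-83))]:
    c=circle(p,box(u,v,r)&m,z);print(n,c,"minus top",(c[:2]-t).round(1))
```

```text
adapter top [561.7 -16.4  55.5  58. ] minus top [3.1 0.5]
green [661.7  88.4  37.   38.4] minus top [ 2.8 -0.9]
ring [ 655.5 -102.8   51.6   58.2] minus top [1.3 2.8]
knob [484.2 -81.2  18.6  27.9] minus top [3.9 1.8]
red [462.4  67.7  37.1  37.5] minus top [ 3.4 -0.7]
disc [483.7 -83.   51.8  54.2] minus top [3.2 0. ]
```

Emit:
arm_command:
  plan: "1 -0.3 -40 0 0 0 1;0 0 -40 0 0 0 1;0 0 -40 0 0 0 1;0 0 -30 0 0 0 1;0 0 -20 0 0 0 1;0 0 -10 0 0 0 1;0 0 0 0 0 0 1;0 0 0 0 0 0 1;0 0 0 0 0 0 -1;0 0 0 0 0 0 -1;0 0 0 0 0 0 -1;0 0 0 0 0 0 -1;0 0 0 0 0 0 -1;0 0 0 0 0 0 -1"

```text
time_s: 4.45
eef_pos: [0.5613, -0.0185, 0.0231]
ee_rot: [0.708, 0.0, 0.707, -0.0]
force: [-2.8, -0.0, 8.4]
opening: 0.672
```

Run:
```python
from h import *
s=sense();print(s['eef_pos'],s['force'],s['opening'])
im=get_image("side");p=camera_params("side");u=proj(p,[s['eef_pos']])[0].astype(int);print(u)
cv2.imwrite("pics/s1.png",cv2.resize(im[u[1]-60:u[1]+40,u[0]-80:u[0]+80],None,fx=5,fy=5,interpolation=cv2.INTER_CUBIC))
```

```text
[ 0.56132734 -0.01850765  0.02310741] [-2.77966207e+00 -5.29957876e-03  8.37665355e+00] 0.6723201937945394
[315 201]
```

View pics/s1.png

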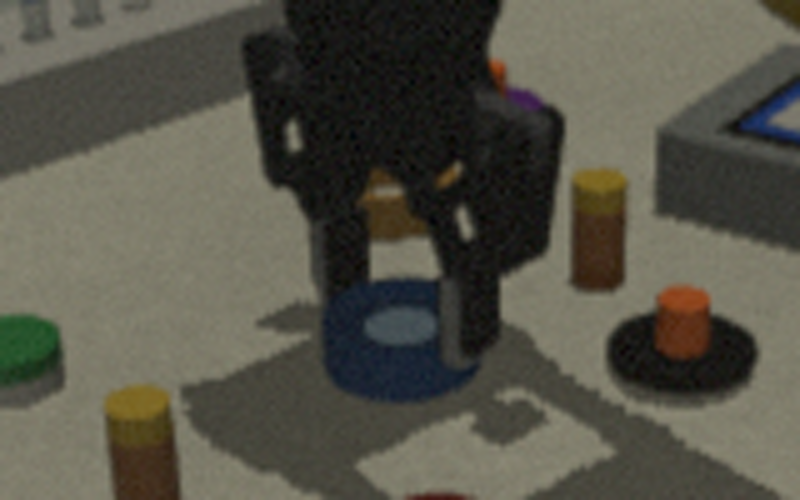

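Gripped: the fingertips sit about 10 mm above the table on the blue adapter and nothing else is near. I lift and carry it to the well.

Emit:
arm_command:
  plan: "0 0 10 0 0 0 -1;0 0 30 0 0 0 -1;0 0 40 0 0 0 -1;-8.5 36.9 0 0 0 0 -1;-8.5 36.9 0 0 0 0 -1;-8.5 36.9 0 0 0 0 -1;-8.5 36.9 0 0 0 0 -1;-8.5 36.9 0 0 0 0 -1;-8.5 36.9 0 0 0 0 -1;-8.5 36.9 0 0 0 0 -1;-8.5 36.9 0 0 0 0 -1;0 0 0 0 0 0 -1;0 0 0 0 0 0 -1;0 0 0 0 0 0 -1"

```text
time_s: 6.25
eef_pos: [0.4926, 0.2757, 0.1013]
ee_rot: [0.707, 0.0, 0.707, -0.001]
force: [-0.3, -0.5, -2.2]
opening: 0.675
```

Run:
```python
from h import *
import pickle
s=sense();p=camera_params("wrist");im=get_image("wrist");cv2.imwrite("pics/w3.png",im);pickle.dump(p,open("w3.pkl","wb"))
print(s['eef_pos'],s['force'],s['opening'])
e=s['eef_pos'];print(proj(p,[[e[0],e[1],e[2]-.001],[.4932,.278,.014]]))
```

```text
[0.49263601 0.27574818 0.10126787] [-0.26072825 -0.53746645 -2.24879512] 0.6746980293902922
[[310.53019922 262.05201608]
 [311.9862856  201.07184776]]
```

View pics/w3.png

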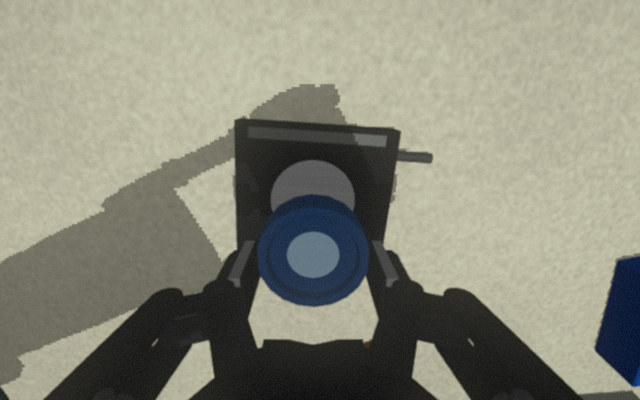

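Run:
```python
from h import *
import pickle
p=pickle.load(open("w3.pkl","rb"));im=cv2.imread("pics/w3.png");hsv=cv2.cvtColor(im,cv2.COLOR_BGR2HSV)
H,S,V=[hsv[...,i].astype(int) for i in range(3)]
m=(H>95)&(H<135)&(S>70)&(np.arange(640)[None]<420)&(np.arange(640)[None]>220)
print("adapter",circle(p,m,.1003))
c=max(cv2.findContours(m.astype(np.uint8),0,1)[0],key=cv2.contourArea);print(cv2.boundingRect(c))
# inner light floor of seat
g=im.mean(2); mm=(g>95)&(abs(np.arange(640)[None]-314)<40)&(abs(np.arange(400)[:,None]-255)<35)
print("seat disc",circle(p,mm,.0943))
```

```text
adapter [493.7 280.2  57.   63.4]
(256, 195, 114, 111)
seat disc [493.7 276.3  27.2  27.2]
```

Emit:
arm_command:
  plan: "-1.8 2.3 -25 0 0 0 -1;0 0 -20 0 0 0 -1;0 0 -10 0 0 0 -1;0 0 -4 0 0 0 -1;0 0 -2 0 0 0 -1;0 0 -2 0 0 0 -1;0 0 0 0 0 0 -1;0 0 0 0 0 0 -1"

```text
time_s: 7.3
eef_pos: [0.4909, 0.2793, 0.0387]
ee_rot: [0.707, 0.0, 0.707, 0.0]
force: [-0.2, -0.5, -0.7]
opening: 0.674
```

Emit:
arm_command:
  plan: "0 -1 -1 0 0 0 -1;0 0 -1 0 0 0 -1;0 0 0 0 0 0 -1;0 0 0 0 0 0 -1"

```text
time_s: 7.8
eef_pos: [0.4908, 0.2781, 0.0372]
ee_rot: [0.707, -0.0, 0.707, -0.0]
force: [-1.5, -1.3, 5.4]
opening: 0.674
```

Emit:
arm_command:
  plan: "0 0 0 0 0 0 1;0 0 0 0 0 0 1;0 0 0 0 0 0 1;0 0 0 0 0 0 1;0 0 0 0 0 0 1;0 0 20 0 0 0 1;0 0 40 0 0 0 1;0 0 40 0 0 0 1;0 0 40 0 0 0 1;0 0 0 0 0 0 1;0 0 0 0 0 0 1;0 0 0 0 0 0 1"

```text
time_s: 9.3
eef_pos: [0.4895, 0.2775, 0.1743]
ee_rot: [0.706, -0.001, 0.708, -0.001]
force: [-0.2, 0.6, -0.1]
opening: 1.002
```

Run:
```python
from h import *
import pickle
s=sense();p=camera_params("wrist");im=get_image("wrist");cv2.imwrite("pics/w4.png",im);pickle.dump(p,open("w4.pkl","wb"))
print(s['eef_pos'],s['force'],s['opening'])
u=proj(p,[[.4908,.279,.036],[.4908,.279,.03]]);print(u)
a,b=u[0].astype(int)
side=get_image("side");q=camera_params("side");c,d=proj(q,[[.4908,.279,.03]])[0].astype(int);print(c,d)
A=cv2.resize(im[b-70:b+70,a-70:a+70],(560,560)[:2],interpolation=cv2.INTER_CUBIC)[:,80:480]
B=cv2.resize(side[d-70:d+70,c-50:c+50],(400,560),interpolation=cv2.INTER_CUBIC)
cv2.imwrite("pics/c4.png",np.hstack([A,B]))
g=im.astype(int);hsv=cv2.cvtColor(im,cv2.COLOR_BGR2HSV);H,S,V=[hsv[...,i].astype(int) for i in range(3)]
box=(abs(np.arange(640)[None]-a)<40)&(abs(np.arange(400)[:,None]-b)<40)
print("outline",circle(p,box&(H>95)&(H<135)&(S>70),.036)); mm=box&(V>100)&(S<120);print("seat",mm.sum(),circle(p,mm,.030))
```

```text
[0.48949475 0.27745667 0.17431647] [-0.18354291  0.5820271  -0.13345488] 1.0019938127803207
[[313.30551368 183.65669087]
 [313.31042113 181.93209208]]
187 299
outline [492.  280.   57.5  61. ]
seat 591 [492.  278.7  26.6  26.7]
```

View pics/c4.png

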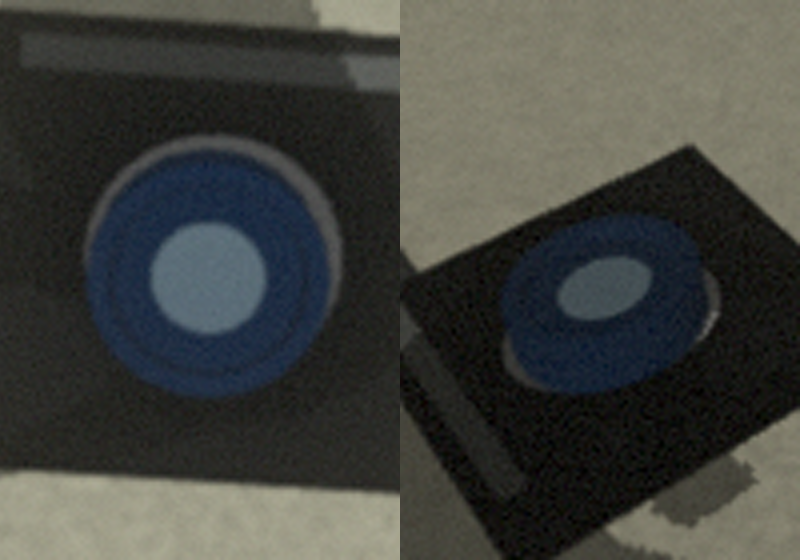

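The adapter is seated: it sits level in the well with the steel floor showing round it, and the release height (37.2 mm) matches the expected 37.1 mm. Its centre is about (490.8, 278.7). Next is the green dish at about (659, 88.8).

Emit:
arm_command:
  plan: "33.9 -37.7 0 0 0 0 1;33.9 -37.7 0 0 0 0 1;33.9 -37.7 0 0 0 0 1;33.9 -37.7 0 0 0 0 1;33.9 -37.7 0 0 0 0 1;0 0 -40 0 0 0 1;0 0 -40 0 0 0 1;0 0 -20 0 0 0 1;0 0 0 0 0 0 1;0 0 0 0 0 0 1;0 0 0 0 0 0 1"

```text
time_s: 10.78
eef_pos: [0.6618, 0.0899, 0.0786]
ee_rot: [0.708, 0.0, 0.706, 0.0]
force: [0.4, -0.8, 0.7]
opening: 0.997
```

Emit:
arm_command:
  plan: "-2.6 -1 -30 0 0 0 1;0 0 -15 0 0 0 1;0 0 -4 0 0 0 1;0 0 0 0 0 0 1;0 0 0 0 0 0 1;0 0 0 0 0 0 1;0 0 0 0 0 0 1"

```text
time_s: 11.65
eef_pos: [0.658, 0.0886, 0.0278]
ee_rot: [0.707, 0.0, 0.707, -0.0]
force: [-0.1, -0.3, -0.0]
opening: 0.999
```

Run:
```python
from h import *
import pickle
s=sense();p=camera_params("wrist");im=get_image("wrist");cv2.imwrite("pics/w5.png",im);pickle.dump(p,open("w5.pkl","wb"))
print(s['eef_pos'],s['force'],sense()['eef_pos'])
e=s['eef_pos'];a,b=u=proj(p,[[e[0],e[1],.018]])[0].astype(int);print(u)
hsv=cv2.cvtColor(im,cv2.COLOR_BGR2HSV);H,S,V=[hsv[...,i].astype(int) for i in range(3)]
print(circle(p,(H>40)&(H<85)&(S>90),.018))
side=get_image("side");q=camera_params("side");c,d=proj(q,[[.659,.089,.02]])[0].astype(int)
A=cv2.resize(im[200:400,200:430],(460,400),interpolation=cv2.INTER_CUBIC)
B=cv2.resize(side[d-50:d+30,c-34:c+34],(340,400),interpolation=cv2.INTER_CUBIC)
cv2.imwrite("pics/c5.png",np.hstack([A,B]))
```

```text
[0.65795136 0.08859694 0.0278121 ] [-0.14859136 -0.29500528 -0.00519981] [0.65781269 0.08860435 0.02765577]
[310 253]
[662.5  90.5  37.7  41. ]
```

View pics/c5.png

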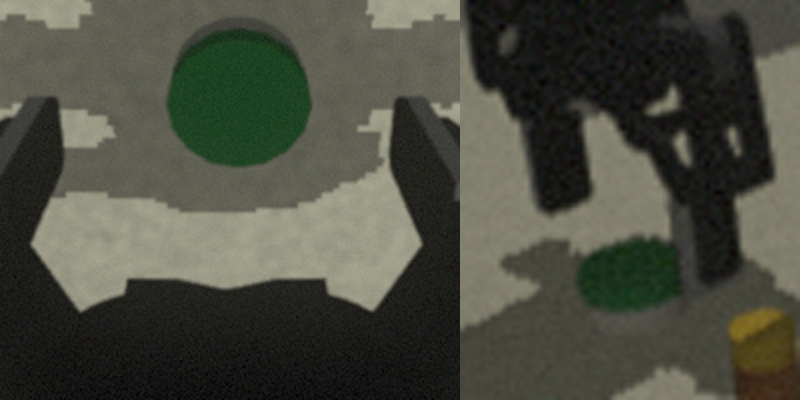

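Emit:
arm_command:
  plan: "2.2 0 -2.5 0 0 0 1;0 0 0 0 0 0 1;0 0 0 0 0 0 0.3;0 0 0 0 0 0 0.1;0 0 0 0 0 0 -1;0 0 0 0 0 0 -1;0 0 0 0 0 0 -1;0 0 0 0 0 0 -1;0 0 0 0 0 0 -1;0 0 0 0 0 0 -1"

```text
time_s: 13.0
eef_pos: [0.6604, 0.0886, 0.0254]
ee_rot: [0.708, 0.0, 0.707, 0.0]
force: [0.6, -0.3, 5.4]
opening: 0.427
```

Run:
```python
from h import *
import pickle
s=sense();p=camera_params("wrist");im=get_image("wrist");cv2.imwrite("pics/w6.png",im);pickle.dump(p,open("w6.pkl","wb"))
print(s['eef_pos'],s['force'],s['opening'])
hsv=cv2.cvtColor(im,cv2.COLOR_BGR2HSV);H,S,V=[hsv[...,i].astype(int) for i in range(3)]
m=(H>40)&(H<85)&(S>90);print(circle(p,m,.018),proj(p,[[*s['eef_pos'][:2],.018]]))
side=get_image("side");q=camera_params("side");c,d=proj(q,[[.66,.089,.02]])[0].astype(int)
A=cv2.resize(im[200:400,200:430],(460,400),interpolation=cv2.INTER_CUBIC)
B=cv2.resize(side[d-50:d+30,c-34:c+34],(340,400),interpolation=cv2.INTER_CUBIC)
cv2.imwrite("pics/c6.png",np.hstack([A,B]))
```

```text
[0.66036382 0.08859611 0.02537923] [ 0.62887623 -0.3159125   5.36530926] 0.4270745047917944
[661.5  90.5  37.9  41.1] [[310.62737419 255.72528124]]
```

View pics/c6.png

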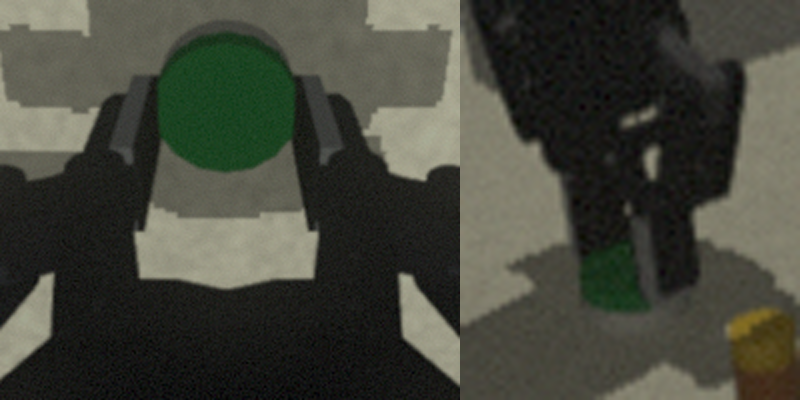

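Emit:
arm_command:
  plan: "0 0 10 0 0 0 -1;0 0 30 0 0 0 -1;0 0 35 0 0 0 -1;-15 17 0 0 0 0 -1;-23.2 26 0 0 0 0 -1;-23.2 26 0 0 0 0 -1;-23.2 26 0 0 0 0 -1;-23.2 26 0 0 0 0 -1;-23.2 26 0 0 0 0 -1;-23.2 26 0 0 0 0 -1;-15 17 0 0 0 0 -1;0 0 -10 0 0 0 -1;0 0 0 0 0 0 -1;0 0 0 0 0 0 -1;0 0 0 0 0 0 -1"

```text
time_s: 14.98
eef_pos: [0.4912, 0.2781, 0.0898]
ee_rot: [0.707, 0.0, 0.707, -0.0]
force: [-0.1, 0.5, 0.7]
opening: 0.425
```

Run:
```python
from h import *
s=sense();p=camera_params("wrist");im=get_image("wrist");cv2.imwrite("pics/w7.png",im)
e=s['eef_pos'];print(e,s['force'],s['opening'])
hsv=cv2.cvtColor(im,cv2.COLOR_BGR2HSV);H,S,V=[hsv[...,i].astype(int) for i in range(3)]
m=(H>40)&(H<85)&(S>90);print(circle(p,m,e[2]-.0074)[:4]-np.r_[e[:2]*1000,0,0])
```

```text
[0.49115452 0.27806226 0.08980422] [-0.08613762  0.46695062  0.70298567] 0.42454116100869543
[ 1.1454794   2.03773913 38.1        41.1       ]
```

Emit:
arm_command:
  plan: "-0.3 0.5 -15 0 0 0 -1;0 0 -10 0 0 0 -1;0 0 -4 0 0 0 -1;0 0 -2 0 0 0 -1;0 0 -1 0 0 0 -1;0 0 0 0 0 0 -1;0 0 0 0 0 0 -1"

```text
time_s: 15.9
eef_pos: [0.4905, 0.2792, 0.0581]
ee_rot: [0.707, 0.0, 0.707, 0.0]
force: [0.0, -0.4, -0.3]
opening: 0.424
```

Emit:
arm_command:
  plan: "0 -0.5 -1 0 0 0 -1;0 0 -1 0 0 0 -1;0 0 -0.7 0 0 0 -1;0 0 0 0 0 0 -1;0 0 0 0 0 0 -1"

```text
time_s: 16.52
eef_pos: [0.4903, 0.2786, 0.0554]
ee_rot: [0.707, 0.0, 0.707, -0.0]
force: [-2.0, -0.9, 4.1]
opening: 0.431
```

Contact came at z = 55.4, exactly as predicted for home. I release, rise and look.

Emit:
arm_command:
  plan: "0 0 0 0 0 0 0.2;0 0 0 0 0 0 0.5;0 0 0 0 0 0 1;0 0 0 0 0 0 1;0 0 0 0 0 0 1;0 0 20 0 0 0 1;0 0 40 0 0 0 1;0 0 40 0 0 0 1;0 0 20 0 0 0 1;0 0 0 0 0 0 1;0 0 0 0 0 0 1;0 0 0 0 0 0 1"

```text
time_s: 18.02
eef_pos: [0.4891, 0.2779, 0.1729]
ee_rot: [0.706, -0.001, 0.708, -0.001]
force: [-0.2, -0.8, 0.7]
opening: 0.999
```

Run:
```python
from h import *
s=sense();p=camera_params("wrist");im=get_image("wrist");cv2.imwrite("pics/w8.png",im)
print(s['eef_pos'],s['opening'])
a,b=proj(p,[[.4908,.279,.036]])[0].astype(int)
side=get_image("side");q=camera_params("side");c,d=proj(q,[[.4908,.279,.04]])[0].astype(int)
A=cv2.resize(im[b-70:b+70,a-70:a+70],(560,560),interpolation=cv2.INTER_CUBIC)[:,80:480]
B=cv2.resize(side[d-70:d+70,c-50:c+50],(400,560),interpolation=cv2.INTER_CUBIC)
cv2.imwrite("pics/c8.png",np.hstack([A,B]))
hsv=cv2.cvtColor(im,cv2.COLOR_BGR2HSV);H,S,V=[hsv[...,i].astype(int) for i in range(3)]
box=(abs(np.arange(640)[None]-a)<45)&(abs(np.arange(400)[:,None]-b)<45)
print("adapter",circle(p,box&(((H>95)&(H<135)&(S>70))|((H>40)&(H<95)&(S>90))),.036)); print("dish",circle(p,box&(H>40)&(H<85)&(S>90),.048))
```

```text
[0.48905597 0.27792003 0.17286604] 0.9988499858689492
adapter [492.  280.1  57.4  61. ]
dish [491.5 279.4  38.6  39.5]
```

View pics/c8.png

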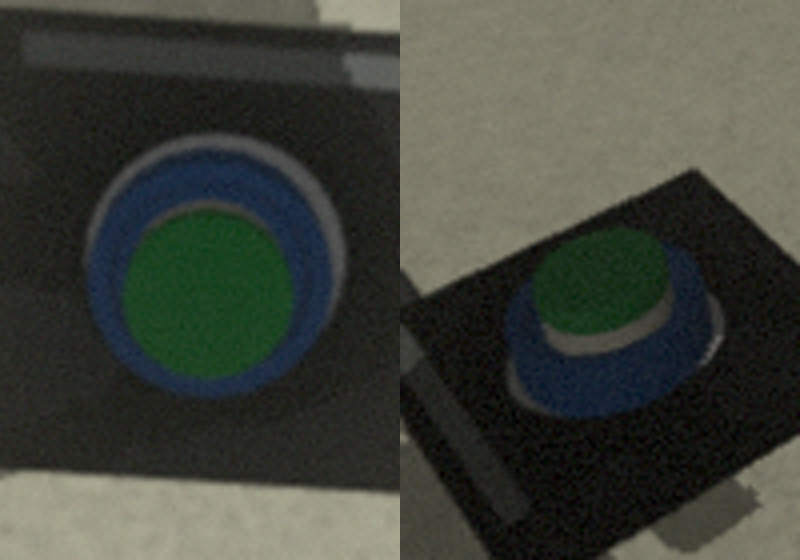

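The dish sits upright in the seat with its white lower wall even all round. Dish and adapter are concentric to about 0.7 mm. Now over to the ring.

Emit:
arm_command:
  plan: "20.7 -47.8 0 0 0 0 1;20.7 -47.8 0 0 0 0 1;20.7 -47.8 0 0 0 0 1;20.7 -47.8 0 0 0 0 1;20.7 -47.8 0 0 0 0 1;20.7 -47.8 0 0 0 0 1;20.7 -47.8 0 0 0 0 1;20.7 -47.8 0 0 0 0 1;0 0 -40 0 0 0 1;0 0 0 0 0 0 1;0 0 0 0 0 0 1;0 0 0 0 0 0 1"

```text
time_s: 19.62
eef_pos: [0.6568, -0.1032, 0.1368]
ee_rot: [0.708, -0.001, 0.706, 0.0]
force: [0.4, -0.3, 0.5]
opening: 0.998
```

Run:
```python
from h import *
s=sense();p=camera_params("wrist");im=get_image("wrist");cv2.imwrite("pics/w9.png",im)
print(s['eef_pos'],s['force'])
a,b=proj(p,[[.6545,-.1045,.02]])[0].astype(int);print(a,b)
hsv=cv2.cvtColor(im,cv2.COLOR_BGR2HSV);H,S,V=[hsv[...,i].astype(int) for i in range(3)]
box=(abs(np.arange(640)[None]-a)<52)&(abs(np.arange(400)[:,None]-b)<52)
m=box&(S>100)&(H<30)&(V>50)
print(circle(p,m,.020)); 
c=cv2.resize(im[b-70:b+110,a-120:a+120],None,fx=3,fy=3,interpolation=cv2.INTER_CUBIC)
cv2.imwrite("pics/c9.png",c)
```

```text
[ 0.65680291 -0.1032287   0.13679159] [ 0.3514003  -0.34194339  0.47047056]
308 193
[ 658.2 -105.5   54.8   58.5]
```

View pics/c9.png

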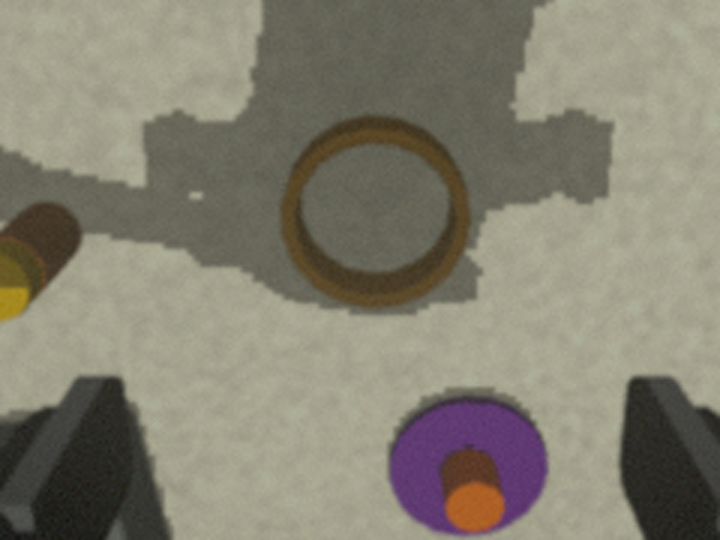

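Emit:
arm_command:
  plan: "-0.8 -3.6 -40 0 0 0 1;0 0 -40 0 0 0 1;0 0 -25 0 0 0 1;0 0 -7 0 0 0 1;0 0 0 0 0 0 1;0 0 0 0 0 0 1;0 0 0 0 0 0 1;0 0 0 0 0 0 1"

```text
time_s: 20.68
eef_pos: [0.6557, -0.1076, 0.0241]
ee_rot: [0.708, -0.0, 0.707, -0.0]
force: [-0.5, -0.8, -0.1]
opening: 1.003
```

Emit:
arm_command:
  plan: "0.3 0.6 -2 0 0 0 1;0 0 0 0 0 0 0.6;0 0 0 0 0 0 0.4;0 0 0 0 0 0 -1;0 0 0 0 0 0 -1;0 0 0 0 0 0 -1;0 0 0 0 0 0 -1;0 0 0 0 0 0 -1;0 0 0 0 0 0 -1"

```text
time_s: 21.8
eef_pos: [0.656, -0.1069, 0.0222]
ee_rot: [0.708, -0.0, 0.707, -0.0]
force: [-0.9, -0.1, 4.9]
opening: 0.646
```

Run:
```python
from h import *
s=sense();p=camera_params("wrist");im=get_image("wrist");cv2.imwrite("pics/w10.png",im)
e=s['eef_pos'];print(e,s['force'],s['opening'])
a,b=proj(p,[[*e[:2],.02]])[0].astype(int);print(a,b)
cv2.imwrite("pics/c10.png",cv2.resize(im[b-80:b+80,a-110:a+110],None,fx=3.5,fy=3.5,interpolation=cv2.INTER_CUBIC))
```

```text
[ 0.65600052 -0.10687192  0.02219552] [-0.94737536 -0.06767202  4.89109432] 0.6460363561163025
310 260
```

View pics/c10.png

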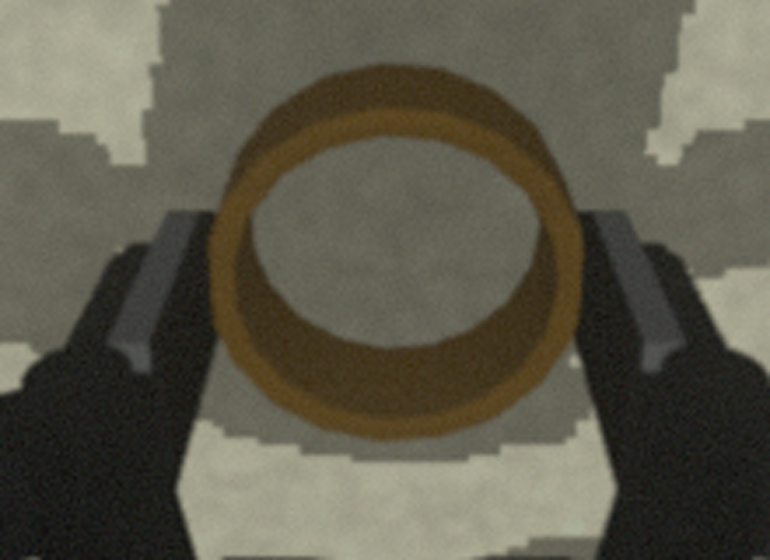

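Run:
```python
from h import *
p=camera_params("wrist");e=sense()['eef_pos'];W=back(p,[[313.1,210.9],[313.1,305.7],[260.3,256],[366.3,256]],.02)
print((W-e).round(4),(W[:2].mean(0)-e).round(4),(W[2:].mean(0)-e).round(4))
```

```text
[[ 0.0013  0.0278 -0.0022]
 [ 0.0013 -0.0285 -0.0022]
 [-0.0259  0.0028 -0.0022]
 [ 0.0288  0.0028 -0.0022]] [ 0.0013 -0.0003 -0.0022] [ 0.0014  0.0028 -0.0022]
```

Emit:
arm_command:
  plan: "0 0 10 0 0 0 -1;0 0 30 0 0 0 -1;0 0 40 0 0 0 -1;-16.5 38.5 0 0 0 0 -1;-16.5 38.5 0 0 0 0 -1;-16.5 38.5 0 0 0 0 -1;-16.5 38.5 0 0 0 0 -1;-16.5 38.5 0 0 0 0 -1;-16.5 38.5 0 0 0 0 -1;-16.5 38.5 0 0 0 0 -1;-16.5 38.5 0 0 0 0 -1;-16.5 38.5 0 0 0 0 -1;-16.5 38.5 0 0 0 0 -1;0 0 0 0 0 0 -1;0 0 0 0 0 0 -1;0 0 0 0 0 0 -1"

```text
time_s: 23.85
eef_pos: [0.4907, 0.2772, 0.101]
ee_rot: [0.707, 0.0, 0.707, -0.001]
force: [1.1, -0.1, -1.2]
opening: 0.649
```

Emit:
arm_command:
  plan: "0 1.4 -15 0 0 0 -1;0 0 -12 0 0 0 -1;0 0 0 0 0 0 -1;0 0 0 0 0 0 -1;0 0 0 0 0 0 -1"

```text
time_s: 24.48
eef_pos: [0.4908, 0.2798, 0.0745]
ee_rot: [0.707, 0.0, 0.707, 0.0]
force: [0.1, -0.2, -1.5]
opening: 0.645
```

Run:
```python
from h import *
s=sense();p=camera_params("wrist");im=get_image("wrist");cv2.imwrite("pics/w11.png",im)
e=s['eef_pos'];print(e,s['force'],s['opening'])
a,b=proj(p,[[*e[:2],e[2]]])[0].astype(int);print(a,b)
side=get_image("side");q=camera_params("side");c,d=proj(q,[[.4908,.279,.05]])[0].astype(int)
A=cv2.resize(im[b-70:b+70,a-60:a+60],(480,560),interpolation=cv2.INTER_CUBIC)
B=cv2.resize(side[d-60:d+60,c-34:c+34],(317,560),interpolation=cv2.INTER_CUBIC)
cv2.imwrite("pics/c11.png",np.hstack([A,B]))
```

```text
[0.49078579 0.27975344 0.07448726] [ 0.0760192  -0.22811068 -1.54508481] 0.6447312645046024
310 263
```

View pics/c11.png

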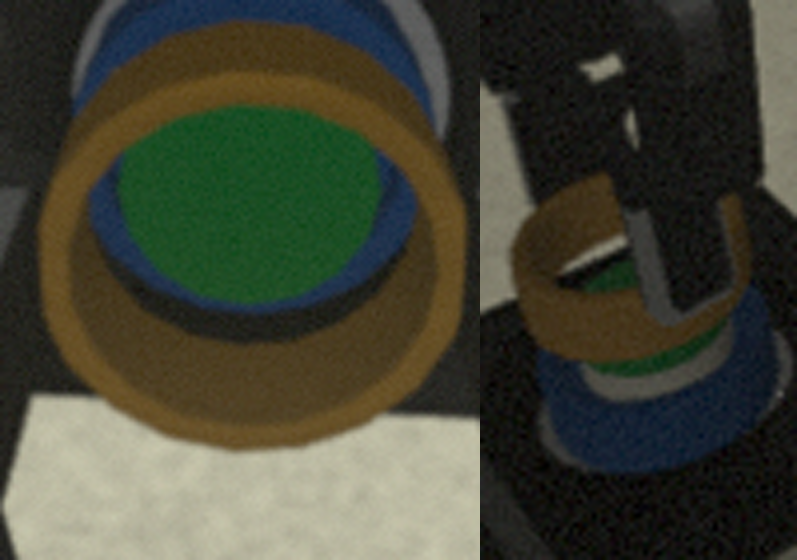

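Emit:
arm_command:
  plan: "-0.2 -0.7 -6 0 0 0 -1;0 0 -4 0 0 0 -1;0 0 -3 0 0 0 -1;0 0 -1.5 0 0 0 -1;0 0 0 0 0 0 -1;0 0 0 0 0 0 -1"

```text
time_s: 25.32
eef_pos: [0.4903, 0.2789, 0.0597]
ee_rot: [0.707, 0.0, 0.707, 0.0]
force: [-0.9, -0.2, -1.8]
opening: 0.647
```

Emit:
arm_command:
  plan: "0 0 -1 0 0 0 -1;0 0 -1 0 0 0 -1;0 0 0 0 0 0 -1;0 0 0 0 0 0 -1"

```text
time_s: 25.82
eef_pos: [0.4904, 0.279, 0.0582]
ee_rot: [0.707, 0.0, 0.707, 0.0]
force: [-2.1, -1.1, 5.6]
opening: 0.645
```

Emit:
arm_command:
  plan: "0 0 0 0 0 0 0.6;0 0 0 0 0 0 1;0 0 0 0 0 0 1;0 0 0 0 0 0 1;0 0 0 0 0 0 1;0 0 20 0 0 0 1;0 0 40 0 0 0 1;0 0 40 0 0 0 1;0 0 20 0 0 0 1;0 0 0 0 0 0 1;0 0 0 0 0 0 1;0 0 0 0 0 0 1"

```text
time_s: 27.32
eef_pos: [0.489, 0.2782, 0.1753]
ee_rot: [0.706, -0.001, 0.708, -0.001]
force: [-0.4, 0.1, -0.1]
opening: 1.001
```

Run:
```python
from h import *
s=sense();p=camera_params("wrist");im=get_image("wrist");cv2.imwrite("pics/w12.png",im)
print(s['eef_pos'],s['opening'])
a,b=proj(p,[[.4908,.279,.05]])[0].astype(int)
side=get_image("side");q=camera_params("side");c,d=proj(q,[[.4908,.279,.045]])[0].astype(int)
A=cv2.resize(im[b-70:b+70,a-70:a+70],(560,560),interpolation=cv2.INTER_CUBIC)[:,80:480]
B=cv2.resize(side[d-70:d+70,c-50:c+50],(400,560),interpolation=cv2.INTER_CUBIC)
cv2.imwrite("pics/c12.png",np.hstack([A,B]))
```

```text
[0.48895737 0.2782334  0.17534743] 1.000539579490905
```

View pics/c12.png

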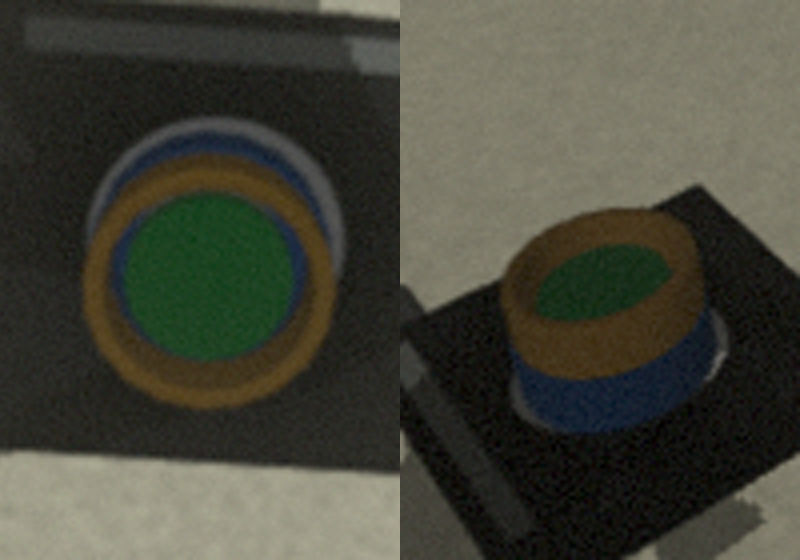

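The ring is flat on the adapter, level and concentric, with the dish inside it. Next the black cover at about (480.6, −83.4).

Emit:
arm_command:
  plan: "-1 -45.2 0 0 0 0 1;-1 -45.2 0 0 0 0 1;-1 -45.2 0 0 0 0 1;-1 -45.2 0 0 0 0 1;-1 -45.2 0 0 0 0 1;-1 -45.2 0 0 0 0 1;-1 -45.2 0 0 0 0 1;-1 -45.2 0 0 0 0 0.2;0 0 -40 0 0 0 0.2;0 0 0 0 0 0 0.2;0 0 0 0 0 0 0.2;0 0 0 0 0 0 0.2"

```text
time_s: 28.92
eef_pos: [0.4833, -0.0824, 0.1389]
ee_rot: [0.708, -0.001, 0.706, 0.0]
force: [0.3, -0.2, 0.9]
opening: 0.599
```

Run:
```python
from h import *
s=sense();p=camera_params("wrist");im=get_image("wrist");cv2.imwrite("pics/w13.png",im)
e=s['eef_pos'];print(e,s['opening'])
hsv=cv2.cvtColor(im,cv2.COLOR_BGR2HSV);H,S,V=[hsv[...,i].astype(int) for i in range(3)]
a,b=proj(p,[[.483,-.0834,.02]])[0].astype(int)
box=(abs(np.arange(640)[None]-a)<42)&(abs(np.arange(400)[:,None]-b)<42)
orange=box&(S>140)&(H<20);lit=orange&(V>100)
print("cover",circle(p,box&((V<62)|orange),.01),"knob",circle(p,orange,.03))
n=cv2.connectedComponentsWithStats(orange.astype(np.uint8))[2:];print(n[0][1:].tolist())
W=im[b-45:b+45,a-45:a+45];print(hsv[b-20:b+30:6,a].tolist())
```

```text
[ 0.48326988 -0.08237886  0.13894376] 0.5994426552224388
cover [482.8 -83.8  53.5  54.3] knob [482.7 -82.1  19.3  24.3]
[[299, 181, 24, 27, 494]]
[[38, 57, 36], [0, 29, 35], [12, 187, 86], [11, 200, 112], [11, 183, 117], [12, 208, 114], [13, 125, 59], [25, 37, 41], [32, 35, 96]]
```

Emit:
arm_command:
  plan: "-2.5 -1.7 -40 0 0 0 0.2;0 0 -40 0 0 0 0.2;0 0 -15 0 0 0 0.2;0 0 -6 0 0 0 0.2;0 0 0 0 0 0 0.2;0 0 0 0 0 0 0.2;0 0 0 0 0 0 0.2;0 0 0 0 0 0 0.2"

```text
time_s: 29.98
eef_pos: [0.4801, -0.0846, 0.0372]
ee_rot: [0.707, -0.0, 0.707, -0.0]
force: [0.6, -0.5, 0.1]
opening: 0.601
```

Emit:
arm_command:
  plan: "0.3 0.4 -4.7 0 0 0 0.2;0 0 0 0 0 0 0.2;0 0 0 0 0 0 -0.2;0 0 0 0 0 0 -0.4;0 0 0 0 0 0 -1;0 0 0 0 0 0 -1;0 0 0 0 0 0 -1;0 0 0 0 0 0 -1;0 0 0 0 0 0 -1;0 0 0 0 0 0 -1"

```text
time_s: 31.22
eef_pos: [0.4803, -0.0841, 0.0322]
ee_rot: [0.707, -0.0, 0.707, -0.0]
force: [-0.3, 0.9, 6.3]
opening: 0.2
```

Emit:
arm_command:
  plan: "0 0 10 0 0 0 -1;0 0 38 0 0 0 -1;0 0 40 0 0 0 -1;1 36.3 0 0 0 0 -1;1 36.3 0 0 0 0 -1;1 36.3 0 0 0 0 -1;1 36.3 0 0 0 0 -1;1 36.3 0 0 0 0 -1;1 36.3 0 0 0 0 -1;1 36.3 0 0 0 0 -1;1 36.3 0 0 0 0 -1;1 36.3 0 0 0 0 -1;1 36.3 0 0 0 0 -1;0 0 0 0 0 0 -1;0 0 0 0 0 0 -1;0 0 0 0 0 0 -1"

```text
time_s: 33.22
eef_pos: [0.4897, 0.2779, 0.1196]
ee_rot: [0.707, 0.0, 0.707, -0.001]
force: [0.0, 0.9, 0.0]
opening: 0.196
```

Run:
```python
from h import *
s=sense();p=camera_params("wrist");im=get_image("wrist");cv2.imwrite("pics/w14.png",im)
e=s['eef_pos'];print(e,s['force'],s['opening'])
hsv=cv2.cvtColor(im,cv2.COLOR_BGR2HSV);H,S,V=[hsv[...,i].astype(int) for i in range(3)]
z=e[2]-.0022;a,b=proj(p,[[*e[:2],z]])[0].astype(int)
box=(abs(np.arange(640)[None]-a)<40)&(abs(np.arange(400)[:,None]-b)<60)
o=box&(S>140)&(H<20);m=cv2.connectedComponentsWithStats(o.astype(np.uint8))[2][1:];print(a,b,m.tolist())
# knob top rim predicted if on axis: far (+y side of rim) and near rows; knob foot on +y side
print(proj(p,e+np.array([[0,.01,-.0022],[0,-.01,-.0022],[0,.01,-.0222],[-.01,0,-.0022],[.01,0,-.0022]])).round(1).tolist())
```

```text
[0.48968472 0.27788108 0.11963642] [0.02137215 0.88615999 0.02404334] 0.19567281529876476
310 260 [[275, 201, 7, 9, 31], [281, 201, 2, 1, 2], [345, 201, 5, 12, 27], [314, 203, 1, 1, 1], [312, 208, 1, 1, 1], [275, 211, 2, 2, 3], [286, 215, 1, 1, 1], [297, 215, 1, 1, 1], [308, 217, 1, 1, 1], [297, 219, 1, 1, 1], [328, 218, 1, 1, 1], [335, 218, 1, 1, 1], [300, 220, 1, 1, 1], [308, 222, 1, 1, 1], [314, 225, 1, 1, 1], [296, 226, 1, 1, 1], [295, 227, 36, 51, 1483], [339, 227, 1, 1, 1], [323, 228, 1, 1, 1], [325, 228, 1, 1, 1], [328, 229, 1, 1, 1], [284, 233, 1, 1, 1], [333, 261, 1, 1, 1]]
[[310.4, 243.6], [310.6, 277.3], [310.7, 226.9], [291.2, 260.8], [329.8, 260.8]]
```

The knob spans rows 227–278, and the prediction for one on the tool axis was 227–277, so it is centred. I go down.

Emit:
arm_command:
  plan: "0.6 0.3 -16 0 0 0 -1;0 0 -11 0 0 0 -1;0 0 0 0 0 0 -1;0 0 0 0 0 0 -1;0 0 0 0 0 0 -1"

```text
time_s: 33.9
eef_pos: [0.4909, 0.2795, 0.0932]
ee_rot: [0.707, 0.0, 0.707, 0.0]
force: [0.2, -0.5, -0.4]
opening: 0.201
```

Emit:
arm_command:
  plan: "-0.4 -0.7 -3 0 0 0 -1;0 0 -2 0 0 0 -1;0 0 -2 0 0 0 -1;0 0 -1.5 0 0 0 -1;0 0 0 0 0 0 -1;0 0 0 0 0 0 -1"

```text
time_s: 34.65
eef_pos: [0.4902, 0.2786, 0.0844]
ee_rot: [0.707, 0.0, 0.707, -0.0]
force: [0.4, -0.1, -1.1]
opening: 0.199
```

Emit:
arm_command:
  plan: "0 0 -1 0 0 0 -1;0 0 -0.8 0 0 0 -1;0 0 0 0 0 0 -1;0 0 0 0 0 0 -1"

```text
time_s: 35.15
eef_pos: [0.4904, 0.2787, 0.0832]
ee_rot: [0.707, 0.0, 0.707, 0.0]
force: [-2.1, -1.3, 4.6]
opening: 0.203
```

Contact came at 83.2 mm, exactly the expected home height. I release, rise, move aside and check.

Emit:
arm_command:
  plan: "0 0 0 0 0 0 -0.3;0 0 0 0 0 0 0.2;0 0 0 0 0 0 0.2;0 0 0 0 0 0 0.2;0 0 0 0 0 0 0.2;0 0 20 0 0 0 0.2;0 0 40 0 0 0 0.2;0 0 40 0 0 0 0.2;0 0 0 0 0 0 0.2;0 0 0 0 0 0 0.2;0 0 0 0 0 0 0.2"

```text
time_s: 36.52
eef_pos: [0.489, 0.278, 0.1807]
ee_rot: [0.706, -0.0, 0.708, -0.001]
force: [0.1, 0.7, -0.2]
opening: 0.599
```

Run:
```python
from h import *
s=sense();p=camera_params("wrist");im=get_image("wrist");top=get_image("top");side=get_image("side")
for n,i in zip(("w15","t15","s15"),(im,top,side)): cv2.imwrite(f"pics/{n}.png",i)
print(s['eef_pos'],s['opening'],s['force'])
a,b=proj(p,[[.4908,.279,.061]])[0].astype(int)
q=camera_params("side");c,d=proj(q,[[.4908,.279,.045]])[0].astype(int)
A=cv2.resize(im[b-60:b+60,a-60:a+60],(380,380),interpolation=cv2.INTER_CUBIC)
B=cv2.resize(side[d-60:d+60,c-60:c+60],(380,380),interpolation=cv2.INTER_CUBIC)
C=cv2.resize(side[140:280,180:530],None,fx=760/350,fy=200/140)[:200]
cv2.imwrite("pics/c15.png",np.vstack([np.hstack([A,B]),C]))
t=camera_params("top");hsv=cv2.cvtColor(top,cv2.COLOR_BGR2HSV);H,S,V=[hsv[...,i].astype(int) for i in range(3)]
box=lambda u,v,r:(abs(np.arange(640)[None]-u)<r)&(abs(np.arange(400)[:,None]-v)<r)
for n,u,v,r,z,m in [("red",282,214,14,.018,(S>140)&((H<8)|(H>170))),("vA",260,171,9,.045,(S>140)&(H>20)&(H<35)),("vB",367,170,9,.045,(S>140)&(H>20)&(H<35))]:
    try: print(n,circle(t,box(u,v,r)&m,z))
    except Exception as e: print(n,"hidden")
```

```text
[0.48903934 0.27798583 0.18068932] 0.5989926305374745 [ 0.05235114  0.72785899 -0.1799462 ]
red [459.   68.4  36.6  38.1]
vA [551.8 109.7  19.6  19.8]
vB [ 548.3 -116.9   19.1   20.9]
```

View pics/c15.png

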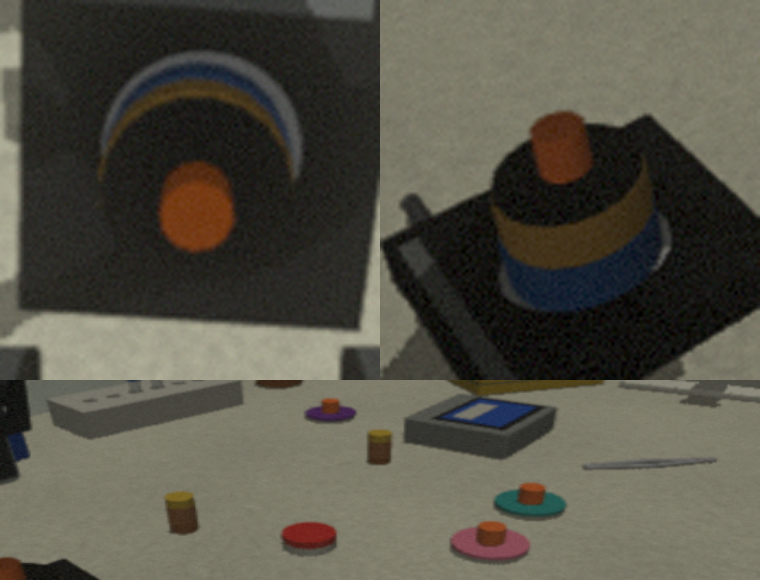

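The stack is level with the cover flat on the ring, and the red dish and vials have not moved. Handing in.

```bash
python3 -c "
from workcell import *
print(close_job())"
```

```text
the job is handed in; nothing more can be done
None
```

The imaging chamber is built in the well of the warming block: blue adapter, then green dish, brass ring and black cover. I let go of everything and handed the job in at about 37 s; the hand-in gave no verdict.

- **Seating:** each part touched down within 0.1 mm of the height worked out for fully home: adapter 37.2 mm, dish 55.4, ring 58.2 and cover 83.2. Each part was let go within about 1 mm of the one below it sideways. The last wrist and side pictures show the stack level, with the cover flat on the ring.
- **Left alone:** the red-lidded dish and both vials measure within 0.2 mm of where they began in the top camera. The pink, purple and turquoise covers were not touched.
- **Disagreement:** the wrist camera read about 2.5–3 mm higher in x than the top camera. I took this as an angle error in the wrist camera, since it also showed parts held in the jaws off centre, and corrected for it. The arm also settled up to about 4 mm from where it was sent, mostly in height, so I steered by the measured position.
- **Failed checks:** my first automatic fit of the well's floor failed because it lay in shadow, and I redid it at a lower threshold. No check failed at the end.

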